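Set the drag brake of a bench ribbon unwinder

ROBOT

A 6-joint arm with a two-finger parallel gripper is mounted at the origin on a cart in front of the work surface, level with it; the furniture and walls round the work are solid. World frame = base frame: x ahead of the robot, y to its left, z up, the work surface at z = 0. Lengths are in m, angles in degrees, forces in N, time in s.
With the tool pointing down it reaches from about 0.3 to 0.75 m from the base axis. Payload 8.5 kg.
Tool frame: the origin (TCP) lies at the very end of the fingers, on their centre line; the grasp point (between the pads) lies 19 mm behind it (hold_point_z is the distance from the TCP to the grasp point, in m); z points along the fingers, y is the direction in which the jaws open and shut (so a half turn about z gives the same grasp; the last joint's range is limited). The gripper opens to 85 mm and grips with 20 to 120 N. Pads are 22 mm wide; open, the fingers measure 114 mm over their backs; the gripper's body (76 mm by 85 mm) begins 54 mm behind the grasp point. The pads swing forward as they close: fully open they stand 13 mm farther back than shut.
Start: joints at [54.471, 21.807, 74.336, -0, 83.858, -12.336], TCP at [0.217, 0.506, 0.231] pointing down, gripper open.
Joint ranges: [-178.18, 178.18], [-50.72, 133.34], [12.68, 142.11], [-81.47, 261.47], [9.98, 163.14], [-165.26, 165.26]. Speed limits (degrees/s): [136.94, 136.94, 180, 180, 180, 180].

INTERFACE

Orientations are given as a 3x3 rotation matrix whose columns are the frame's x, y, z axes.
In Python, from rig import observe, get_image, close_job, hold_point_z gives the robot as it stands. The module is installed in compiled form; this text tells all that it offers.
- The arm moves only by the tool jog_arm, never from a script. Its arguments are lists of equal length, an entry for each row: "travel": the shift along the world's x, y, z in m, a list of three; "dr": the turn, a rotation vector about the world's x, y, z in rad, a list of three. In form: {"travel": [[x, y, z], ...], "dr": [[rx, ry, rz], ...]}. A call has 1 to 20 rows; each row shifts and turns the commanded pose from where the row before left it; what a row does not reach is not made up. A row lasts 1/12 s, in which the tool goes at most 41.7 mm and 7.16 degrees, less where a joint would pass 70% of its speed; a pose out of reach is approached as far as the arm can. A call with a gripper value outside its range is refused whole. "jaw" is the finger opening in m, from 0 to 0.0854, set as the call begins (left out, the last holds). The fingers move at their own pace and stop on an object; "newtons" is the grip in N (left out, the last holds). Time passes only in rows, so rows that do not move let the fingers close. It gives the time, the measured TCP pose, the force and the opening at its end, in the units of the state.
- observe(): the state, without advancing time (a new reading comes with each control period).
- get_image(name): name is "side" or "top" or "wrist"; returns a dict with "color" (420x560x3 uint8, red, green, blue), "fovy" (degrees; the focal length in pixels is half the picture's height over the tangent of half this angle, whatever the lens; pixels are square), "cx", "cy" (the principal point, pixels), "R" (3x3) and "t" (3): a world point X has camera coordinates R X + t. Camera axes: x right, y down, z forward; pixel columns grow to the right and rows downward; lengths in m; the calibration is good to about 2 mm. A picture is of the moment at which its call begins. There is no depth.
- close_job(): hands the job in, once; it reports no verdict.
The state is a dict: "time_s": time; "q": joint angles; "qvel": joint speeds; "joint_efforts": joint torques, N m; "position": TCP position; "tool_rot": TCP orientation; "ft_force": force on the tool from outside, world axes, zero at the start; "wrist_torque": the same for the moment, N m; "grip_width": finger opening in m.
Only numpy, scipy, OpenCV 4.12 (cv2) and the standard library are available. Lean on these libraries where they do the work, as an engineer would, in place of code of your own. Each camera call takes 0.05 s, during which the arm holds its last target.

TASK

The red ribbon runs off the bench unwinder too freely. Set its brake: turn the small inner knob on top clockwise until you feel it bite on its spring, then about half a turn more, and let go. Do not let the spool or the wide collar round the knob turn with it, and leave the other things where they lie.

Things in the scene. Friction and masses are not known exactly. Their poses are not given: they have to be found in the camera images.
- unwinder: ribbon unwinder screwed to the table: grey base plate 150 x 124 x 10 mm, origin at the centre of its underside, z up along the vertical spindle. On this axis turn together the spool of red ribbon (80 mm across, top 41 mm up) and its fluted aluminium clamping collar, the outer knob (55 mm across, open at the top, inner radius 21 mm, rim 60 mm up); they turn at a touch (0.02 N m).
- brake_knob: inner knob: round knurled black knob on the spindle, 26 mm across, 24 mm tall, standing in the collar, 8 mm clear of it all round. Origin at the centre of its underside, z up, x towards the white rib on its top. It screws down 4 mm a turn clockwise from above: its top stands 22 mm above the collar's rim when slackest, 16 mm or more when set. A plain round grip: a pinch too light slips on it. It stays where it is left.
- knob_top (a point): centre of the inner knob's flat top, 24 mm above its origin. The knob turns freely (about 0.03 N m) for 0.15 to 0.95 turn, differing each time with the hidden wear inside, then bites: within an eighth of a turn the resistance climbs to about 0.14 N m, then grows slowly to about 0.22 N m half a turn past the bite (its spring pushes with 14 N after the bite, about 24 N half a turn on). The spring is out of sight.
- spool_edge (a point): point on the upper rim of the red spool, 40 mm from the axis, 40 mm above the table; it shows whether spool and collar have turned
- green_ribbon: loose spool of green ribbon, 72 mm across, 28 mm tall, lying left of the unwinder; origin at the centre of its underside
- scissors: loose blue-handled scissors, 76 x 199 x 9 mm, lying right of the unwinder; origin at the centre of the underside, y along the blades
- tag_bundle: loose bundle of brown paper tags, 85 x 48 x 12 mm, lying behind the unwinder; origin at the centre of its underside

How it is judged:
By the outcome, as a careful person would: the job done as asked, in the order asked, and still so for the second after the job is handed in, with the robot touching nothing.
It also fails if it takes over 72 s, if anything falls off the work surface, if the arm or the gripper's body presses on something with over 40 N, if the wrist force passes 120 N, or if a joint passes its speed limit or range.

## Working session

There is one attempt and no reset: what is moved stays moved. The work goes in short steps, Python scripts to look and compute and a tool call to move; the robot and the scene stay as the last step left them, time stands still between calls to the robot, and variables do not carry over. Pictures are saved under pics/ and viewed, and the job is handed in when it is done.

Besides the shell and the picture viewer there is one more tool, called after "Call:" as name(argument=value, ...) on one line, values as JSON. jog_arm: Moves the arm, as the interface text tells. Its arguments: {"type":"object","properties":{"travel":{"type":"array"},"dr":{"type":"array"},"jaw":{"type":"number"},"newtons":{"type":"number"}},"required":["travel","dr"]}

```bash
mkdir -p pics
cat > h.py <<'E'
import numpy as np, cv2
from rig import observe, get_image, close_job, hold_point_z
np.set_printoptions(precision=4,suppress=True)
def snap(name,fn):
    im=get_image(name); cv2.imwrite('pics/'+fn,im['color'][:,:,::-1]); 
    np.savez('pics/'+fn[:-4]+'.npz',**im); return im
def f(im): return im['color'].shape[0]/2/np.tan(np.radians(im['fovy'])/2)
def ray(im,u,v):
    d=np.array([(u-im['cx'])/f(im),(v-im['cy'])/f(im),1.0]); R=np.array(im['R']);t=np.array(im['t'])
    return -R.T@t, R.T@d
def onz(im,u,v,z):
    c,d=ray(im,u,v); return c+d*(z-c[2])/d[2]
def proj(im,X):
    p=np.array(im['R'])@np.array(X)+np.array(im['t']); return np.array([im['cx']+f(im)*p[0]/p[2],im['cy']+f(im)*p[1]/p[2]])
E
python3 - <<'E'
from h import *
for n in ['side','top','wrist']:
    im=snap(n,n+'0.png'); print(n,im['fovy'],im['cx'],im['cy'],-np.array(im['R']).T@im['t'])
print(observe(),hold_point_z)
E
```

```text
side 47.2726888500023 280.1872372749588 223.40564902605504 [ 0.3654 -0.6119  0.781 ]
top 44.37200397801333 278.57784043964097 214.1955376107182 [0.3939 0.1129 0.9463]
wrist 63.76380849959545 282.3545928380196 213.38016154904727 [0.1517 0.5329 0.3733]
{'time_s': 0.15, 'q': array([ 54.4702,  21.8333,  74.3714,  -0.0006,  83.8556, -12.3355]), 'qvel': array([ 0.0579, -0.0922, -0.2222,  0.0669, -0.003 , -0.0299]), 'joint_efforts': array([  0.0018, -44.8622, -23.1343,  -0.0002,   0.0038,   0.    ]), 'position': array([0.2165, 0.5054, 0.2309]), 'tool_rot': array([[-0.9192,  0.3939, -0.0006],
       [ 0.3939,  0.9192, -0.0009],
       [ 0.0002, -0.001 , -1.    ]]), 'ft_force': array([ 0.7354, -0.7044, -0.4738]), 'wrist_torque': array([-0.0085, -0.0031, -0.0252]), 'grip_width': 0.08593663293668713} 0.0187
```

View pics/top0.png

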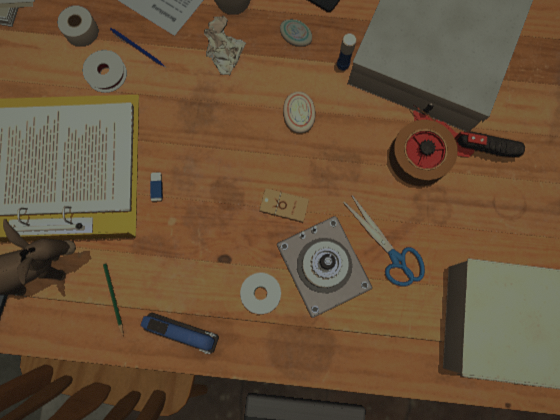

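View pics/side0.png

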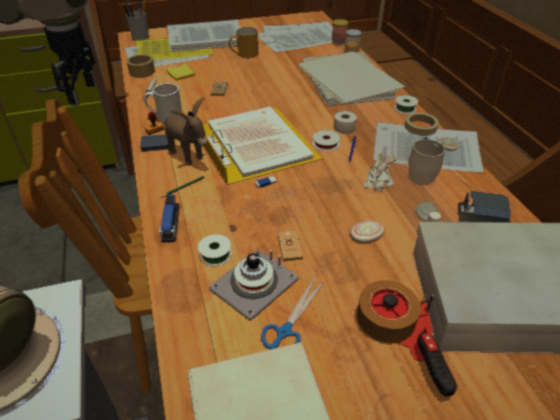

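View pics/wrist0.png

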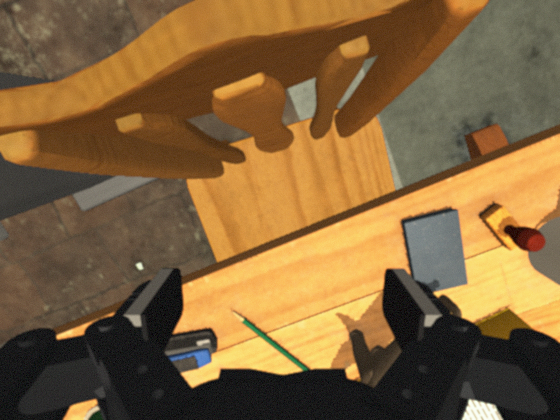

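The top view shows the unwinder at about (325,263), green spool (260,292), scissors (390,245) and tags (284,205). I'll zoom in on the unwinder next.

Run:
```python
from h import *
t=cv2.imread('pics/top0.png')[205:325,265:385]; s=cv2.imread('pics/side0.png')[235:325,200:310]
cv2.imwrite('pics/z0.png',np.hstack([cv2.resize(t,(400,400),interpolation=2),cv2.resize(s,(400,400*90//110),interpolation=2).copy() if 0 else cv2.resize(s,(400,400),interpolation=2)]))
im=dict(np.load('pics/top0.npz')); 
for uv,z in [((325,263),.08),((260,292),.028),((284,205),.012)]: print(onz(im,*uv,z))
print(im['R'])
```

```text
[0.4964 0.0414 0.08  ]
[0.4392 0.1468 0.028 ]
[0.6039 0.1211 0.012 ]
[[ 0.1058 -0.9944  0.0043]
 [-0.9739 -0.1045 -0.2015]
 [ 0.2009  0.0172 -0.9795]]
```

View pics/z0.png

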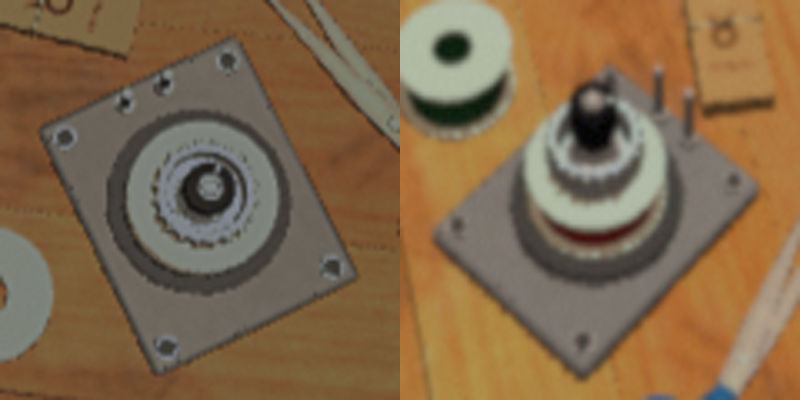

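Run:
```python
from h import *
a=dict(np.load('pics/top0.npz')); b=dict(np.load('pics/side0.npz'))
c1,d1=ray(a,328.3,261.4); c2,d2=ray(b,253.6,257.5)
A=np.stack([d1,-d2],1); s=np.linalg.lstsq(A,c2-c1,rcond=None)[0]
print(c1+d1*s[0],c2+d2*s[1])
print(onz(a,328.3,261.4,.082),onz(b,253.6,257.5,.082))
```

```text
[0.4993 0.0364 0.0829] [0.5012 0.0362 0.0831]
[0.4994 0.0363 0.082 ] [0.5014 0.0373 0.082 ]
```

Call:
jog_arm(travel=[[0.02,-0.033,0.0],[0.02,-0.033,0.0],[0.02,-0.033,0.0],[0.02,-0.033,0.0],[0.02,-0.033,0.0],[0.02,-0.033,0.0],[0.02,-0.033,0.0],[0.02,-0.033,0.0],[0.02,-0.033,0.0],[0.02,-0.033,0.0],[0.02,-0.033,0.0],[0.02,-0.033,0.0],[0.02,-0.033,0.0],[0.02,-0.033,0.0],[0,0,0],[0,0,0]], dr=[[0,0,0.11],[0,0,0.11],[0,0,0.11],[0,0,0.11],[0,0,0.11],[0,0,0.11],[0,0,0.11],[0,0,0.11],[0,0,0.11],[0,0,0.11],[0,0,0.11],[0,0,0.11],[0,0,0.11],[0,0,0.11],[0,0,0],[0,0,0]])

```text
time_s: 1.48
position: [0.4876, 0.0593, 0.2308]
tool_rot: [[-0.475, -0.88, -0.001], [-0.88, 0.475, 0.0], [0.0, 0.001, -1.0]]
ft_force: [-0.7, 0.2, 0.4]
grip_width: 0.0856
```

Run:
```python
from h import *
im=snap('wrist','w1.png'); o=observe(); print(o['q'],o['position'],-np.array(im['R']).T@im['t'],proj(im,[.5,.0365,.082]))
t=snap('top','t1.png')
z=cv2.resize(im['color'][:,:,::-1],(800,600)); cv2.imwrite('pics/w1b.png',z)
```

```text
[  -6.7844   15.8923   83.3853    0.0154   80.788  -158.4623] [0.4869 0.0605 0.231 ] [ 0.454  -0.0025  0.3733] [256.9674 183.3513]
```

View pics/w1b.png

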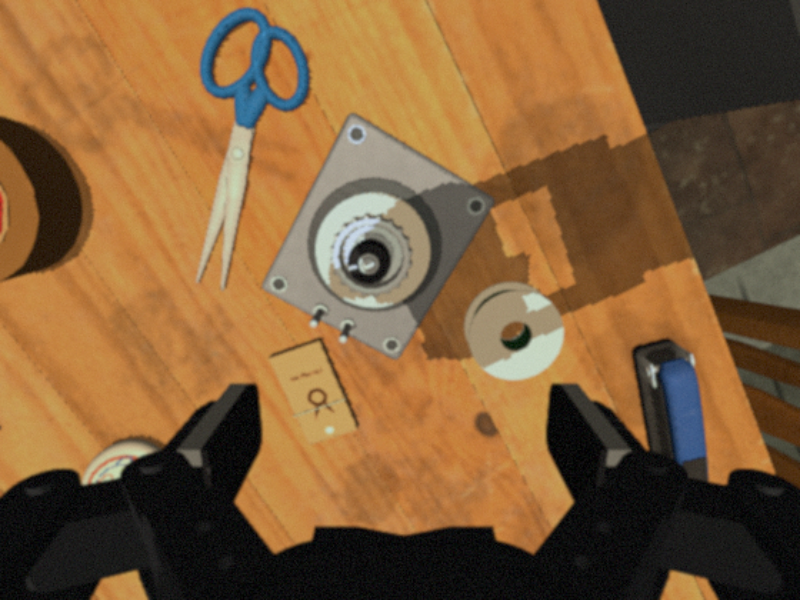

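Run:
```python
from h import *
im=dict(np.load('pics/w1.npz'))
print(onz(im,259,184.8,.082))
z=im['color'][130:230,210:310,::-1]; t=dict(np.load('pics/t1.npz'))['color'][205:325,265:385,::-1]
cv2.imwrite('pics/w1c.png',np.hstack([cv2.resize(z,(400,400),interpolation=2),cv2.resize(t,(400,400),interpolation=2)]))
```

```text
[0.4991 0.0385 0.082 ]
```

View pics/w1c.png

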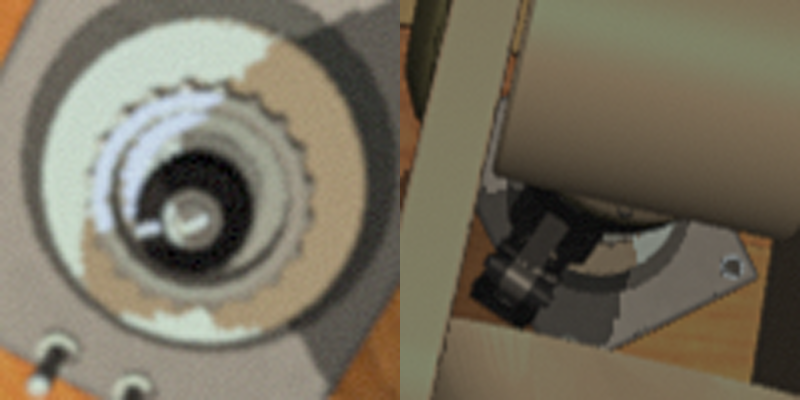

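Call:
jog_arm(travel=[[0.0065,-0.0115,0],[0.0065,-0.0115,0],[0,0,-0.025],[0,0,-0.025],[0,0,-0.025],[0,0,-0.025],[0,0,-0.025],[0,0,0],[0,0,0],[0,0,0]], dr=[[0,0,-0.05],[0,0,-0.05],[0,0,0],[0,0,0],[0,0,0],[0,0,0],[0,0,0],[0,0,0],[0,0,0],[0,0,0]], jaw=0.05, newtons=20)

```text
time_s: 2.42
position: [0.5006, 0.0383, 0.1078]
tool_rot: [[-0.557, -0.83, 0.002], [-0.83, 0.557, -0.0], [-0.001, -0.002, -1.0]]
ft_force: [-0.5, 0.3, 0.1]
grip_width: 0.05
```

Run:
```python
from h import *
im=snap('wrist','w2.png'); s=snap('side','s2.png'); o=observe(); print(o['q'],o['position'],o['wrist_torque'],o['ft_force'],o['grip_width'],proj(im,[.5,.0375,.082]))
z=s['color'][200:320,180:320,::-1]
cv2.imwrite('pics/w2b.png',np.hstack([im['color'][:,80:480,::-1],cv2.resize(z,(400,420),interpolation=2)]))
```

```text
[  -9.1914   24.5964   92.8212   -0.001    62.4089 -155.3076] [0.5008 0.038  0.108 ] [-0.0012 -0.0695  0.0016] [-0.0461 -0.1977  0.714 ] 0.0503165367926485 [281.9438 251.088 ]
```

View pics/w2b.png

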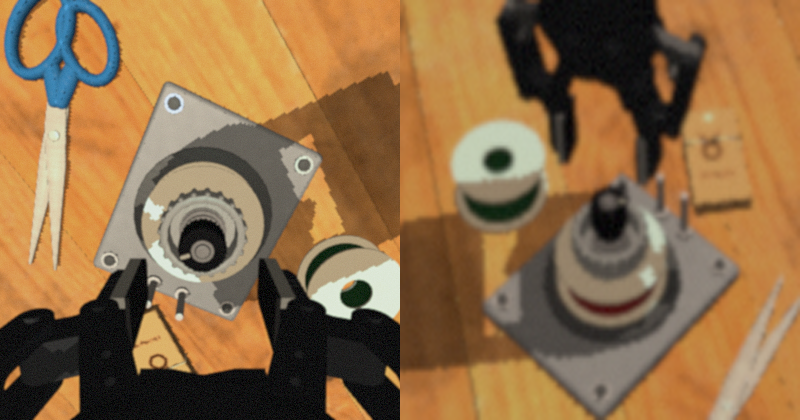

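Knob top is at (282,252) in the wrist view, within 1 px of the prediction and midway between the fingers. Next I descend and close lightly.

Call:
jog_arm(travel=[[-0.0007,-0.0005,-0.014],[0,0,-0.014],[0,0,-0.009],[0,0,-0.0045],[0,0,0],[0,0,0]], dr=[[0,0,0],[0,0,0],[0,0,0],[0,0,0],[0,0,0],[0,0,0]])

```text
time_s: 3.02
position: [0.4997, 0.0372, 0.0654]
tool_rot: [[-0.558, -0.83, 0.001], [-0.83, 0.558, -0.0], [-0.0, -0.001, -1.0]]
ft_force: [0.7, -0.7, 0.0]
grip_width: 0.0501
```

Run:
```python
from h import *
im=snap('wrist','w3.png'); s=snap('side','s3.png'); o=observe(); print(o['q'],o['position'],o['wrist_torque'],o['ft_force'],o['grip_width'])
z=s['color'][200:320,180:320,::-1]
cv2.imwrite('pics/w3b.png',np.hstack([im['color'][:,80:480,::-1],cv2.resize(z,(400,420),interpolation=2)]))
```

```text
[  -9.3033   28.0888   95.7485    0.001    56.0884 -155.3946] [0.4998 0.0372 0.0655] [-0.0172  0.0005  0.0371] [ 1.1109 -0.1305  0.4358] 0.04984981872478014
```

View pics/w3b.png

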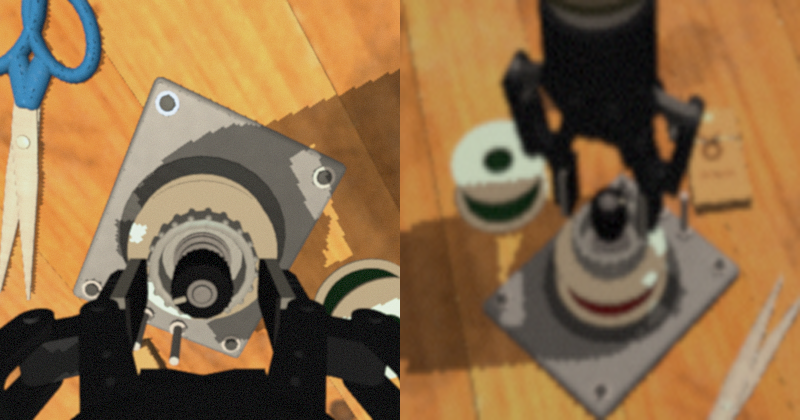

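Call:
jog_arm(travel=[[0,0,0],[0,0,0],[0,0,0],[0,0,0],[0,0,0],[0,0,0]], dr=[[0,0,0],[0,0,0],[0,0,0],[0,0,0],[0,0,0],[0,0,0]], jaw=0.015, newtons=30)

```text
time_s: 3.62
position: [0.4999, 0.037, 0.0653]
tool_rot: [[-0.558, -0.83, 0.001], [-0.83, 0.558, -0.0], [-0.0, -0.001, -1.0]]
ft_force: [0.0, -0.9, 5.3]
grip_width: 0.0245
```

```bash
cat >> h.py <<'E'
def avg(n=6):
    L=[]
    for i in range(n):
        o=observe(); L.append(np.r_[o['ft_force'],o['wrist_torque'],o['joint_efforts'][5],o['position']]); get_image('top')
    m=np.mean(L,0); s=np.std(L,0)
    print('t%.2f F'%o['time_s'],m[:3].round(2),'M',m[3:6].round(4),'sdMz %.3f'%s[5],'j6 %.4f sd %.4f'%(m[6],s[6]),'pos',m[7:],'q6 %.2f'%o['q'][5],'yaw %.2f'%np.degrees(np.arctan2(o['tool_rot'][1,1],o['tool_rot'][0,1])),'w %.4f'%o['grip_width'])
E
python3 - <<'E'
from h import *
avg(); im=snap('wrist','w4.png')
cv2.imwrite('pics/w4b.png',im['color'][:,80:480,::-1])
E
```

```text
t3.87 F [ 0.76 -1.5   5.77] M [-0.2489 -0.1096  0.0146] sdMz 0.017 j6 0.0125 sd 0.0000 pos [0.4999 0.037  0.0653] q6 -155.40 yaw 146.09 w 0.0248
```

View pics/w4b.png

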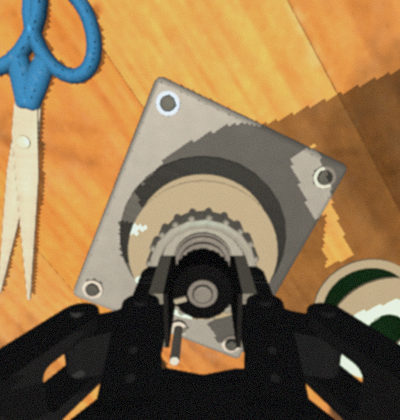

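Call:
jog_arm(travel=[[0,0,0],[0,0,0],[0,0,0],[0,0,0]], dr=[[0,0,0],[0,0,0],[0,0,0],[0,0,0]], newtons=80)

```text
time_s: 4.3
position: [0.4999, 0.037, 0.0655]
tool_rot: [[-0.558, -0.83, 0.002], [-0.83, 0.558, -0.0], [-0.001, -0.002, -1.0]]
ft_force: [0.4, -1.9, 8.0]
grip_width: 0.0229
```

```bash
python3 -c "
from h import *
avg(3)"
```

```text
t4.40 F [ 0.53 -1.51  7.74] M [-0.2422  0.0048  0.0047] sdMz 0.036 j6 -0.0045 sd 0.0000 pos [0.4999 0.037  0.0655] q6 -155.39 yaw 146.09 w 0.0227
```

Call:
jog_arm(travel=[[0,0,-6e-05],[0,0,-6e-05],[0,0,-7e-05],[0,0,-6e-05],[0,0,0]], dr=[[0,0,-0.1],[0,0,-0.1],[0,0,-0.1],[0,0,-0.1],[0,0,0]])

```text
time_s: 4.87
position: [0.4997, 0.0373, 0.0652]
tool_rot: [[-0.84, -0.543, 0.001], [-0.543, 0.84, -0.0], [-0.001, -0.001, -1.0]]
ft_force: [-1.5, 0.2, 8.8]
grip_width: 0.0224
```

```bash
python3 -c "
from h import *
avg(3)"
```

```text
t4.97 F [-1.07 -0.01  8.23] M [ 0.0065  0.1288 -0.044 ] sdMz 0.025 j6 0.6224 sd 0.4898 pos [0.4997 0.0373 0.0652] q6 -132.46 yaw 123.15 w 0.0226
```

```bash
python3 -c "
from h import *
avg(8)
im=snap('wrist','w5.png')
cv2.imwrite('pics/w5b.png',cv2.resize(im['color'][200:350,180:380,::-1],(800,600)))
"
```

```text
t5.37 F [-0.48 -0.41  8.31] M [-0.0081  0.1352 -0.0313] sdMz 0.024 j6 -0.0264 sd 0.0092 pos [0.4997 0.0373 0.0652] q6 -132.47 yaw 123.17 w 0.0227
```

View pics/w5b.png

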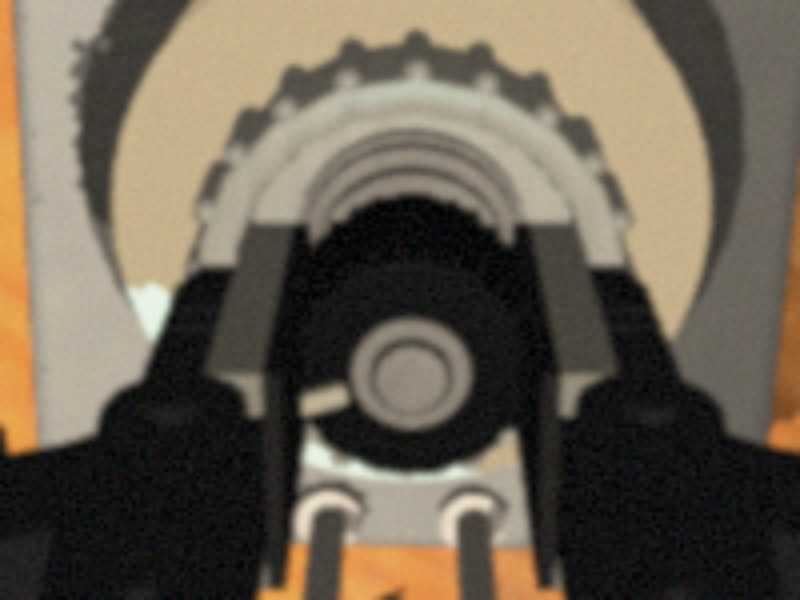

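Call:
jog_arm(travel=[[0,0,-6e-05],[0,0,-6e-05],[0,0,-7e-05],[0,0,-6e-05]], dr=[[0,0,-0.1],[0,0,-0.1],[0,0,-0.1],[0,0,-0.1]])

```text
time_s: 5.8
position: [0.4996, 0.0375, 0.065]
tool_rot: [[-0.985, -0.173, 0.001], [-0.173, 0.985, 0.001], [-0.001, 0.0, -1.0]]
ft_force: [-1.3, 2.6, 8.5]
grip_width: 0.0231
```

```bash
cat >> h.py <<'E'
def rd(n=6):
    for i in range(n):
        o=observe(); print('t%.2f F'%o['time_s'],o['ft_force'].round(1),'Mz %.3f'%o['wrist_torque'][2],'j6 %.4f'%o['joint_efforts'][5],'v6 %.2f'%o['qvel'][5],'q6 %.2f'%o['q'][5]); get_image('top')
    avg(4)
E
python3 -c "
from h import *
rd(5)"
```

```text
t5.80 F [-1.3  2.6  8.5] Mz 0.024 j6 -1.5675 v6 68.32 q6 -109.28
t5.85 F [-0.5  1.6  8.6] Mz -0.073 j6 -0.2888 v6 -12.03 q6 -108.91
t5.90 F [-0.5  1.1  9. ] Mz -0.054 j6 1.0413 v6 -5.39 q6 -109.36
t5.95 F [-1.2  0.8  8.6] Mz -0.045 j6 0.3075 v6 -1.27 q6 -109.51
t6.00 F [-1.1  1.1  9.4] Mz -0.053 j6 0.0496 v6 -0.28 q6 -109.55
t6.20 F [-0.82  1.56  8.89] M [ 0.2831  0.1416 -0.0428] sdMz 0.021 j6 -0.0244 sd 0.0067 pos [0.4996 0.0376 0.0649] q6 -109.56 yaw 100.25 w 0.0227
```

Call:
jog_arm(travel=[[0,0,-6e-05],[0,0,-6e-05],[0,0,-6e-05],[0,0,-6e-05],[0,0,-3e-05],[0,0,-1e-05],[0,0,-1e-05]], dr=[[0,0,-0.1],[0,0,-0.1],[0,0,-0.1],[0,0,-0.1],[0,0,-0.05],[0,0,-0.02],[0,0,-0.01]])

```text
time_s: 6.83
position: [0.4996, 0.038, 0.0646]
tool_rot: [[-0.955, 0.298, 0.001], [0.298, 0.955, 0.001], [-0.001, 0.001, -1.0]]
ft_force: [-0.2, 3.6, 9.5]
grip_width: 0.0226
```

```bash
python3 -c "
from h import *
rd(2)"
```

```text
t6.83 F [-0.2  3.6  9.5] Mz -0.018 j6 0.0676 v6 5.90 q6 -81.99
t6.88 F [-0.1  4.1  9.5] Mz -0.011 j6 0.0510 v6 -1.45 q6 -81.98
t7.08 F [-0.07  3.95  8.38] M [ 0.7015  0.0474 -0.0084] sdMz 0.027 j6 0.0242 sd 0.0506 pos [0.4996 0.0379 0.0646] q6 -82.06 yaw 72.74 w 0.0229
```

Call:
jog_arm(travel=[[0,0,-6e-05],[0,0,-6e-05],[0,0,-6e-05],[0,0,-3e-05],[0,0,-2e-05],[0,0,-1e-05]], dr=[[0,0,-0.1],[0,0,-0.1],[0,0,-0.1],[0,0,-0.06],[0,0,-0.03],[0,0,-0.01]])

```text
time_s: 7.63
position: [0.4998, 0.0382, 0.0646]
tool_rot: [[-0.763, 0.646, 0.002], [0.646, 0.763, 0.002], [-0.0, 0.002, -1.0]]
ft_force: [0.7, 6.5, 10.0]
grip_width: 0.0227
```

```bash
python3 -c "
from h import *
rd(2)"
```

```text
t7.63 F [ 0.7  6.5 10. ] Mz 0.081 j6 0.2294 v6 4.98 q6 -59.05
t7.68 F [1.5 6.3 9.2] Mz -0.016 j6 0.1290 v6 -1.68 q6 -59.06
t7.88 F [0.52 5.97 9.28] M [ 1.0211 -0.0538 -0.0126] sdMz 0.021 j6 0.0506 sd 0.0559 pos [0.4998 0.0382 0.0645] q6 -59.14 yaw 49.82 w 0.0230
```

Call:
jog_arm(travel=[[0,0.0002,-6e-05],[0,0.0002,-6e-05],[0,0.0002,-6e-05],[0,0.0002,-3e-05],[0,0,-2e-05],[0,0,-1e-05]], dr=[[0,0,-0.1],[0,0,-0.1],[0,0,-0.1],[0,0,-0.06],[0,0,-0.03],[0,0,-0.01]])

```text
time_s: 8.43
position: [0.5001, 0.0385, 0.0645]
tool_rot: [[-0.451, 0.892, 0.002], [0.892, 0.451, 0.001], [-0.0, 0.002, -1.0]]
ft_force: [0.0, 3.0, 10.2]
grip_width: 0.0228
```

```bash
python3 -c "
from h import *
rd(2)
im=snap('wrist','w6.png')
cv2.imwrite('pics/w6b.png',cv2.resize(im['color'][200:350,180:380,::-1],(800,600)))"
```

```text
t8.43 F [ 0.   3.  10.2] Mz 0.080 j6 0.2642 v6 4.89 q6 -36.04
t8.48 F [ 0.1  2.5 10.4] Mz 0.087 j6 0.1633 v6 -1.64 q6 -36.06
t8.68 F [-0.23  3.11 10.53] M [ 0.4937 -0.0562  0.0253] sdMz 0.059 j6 0.0849 sd 0.0558 pos [0.5001 0.0385 0.0645] q6 -36.13 yaw 26.91 w 0.0230
```

View pics/w6b.png

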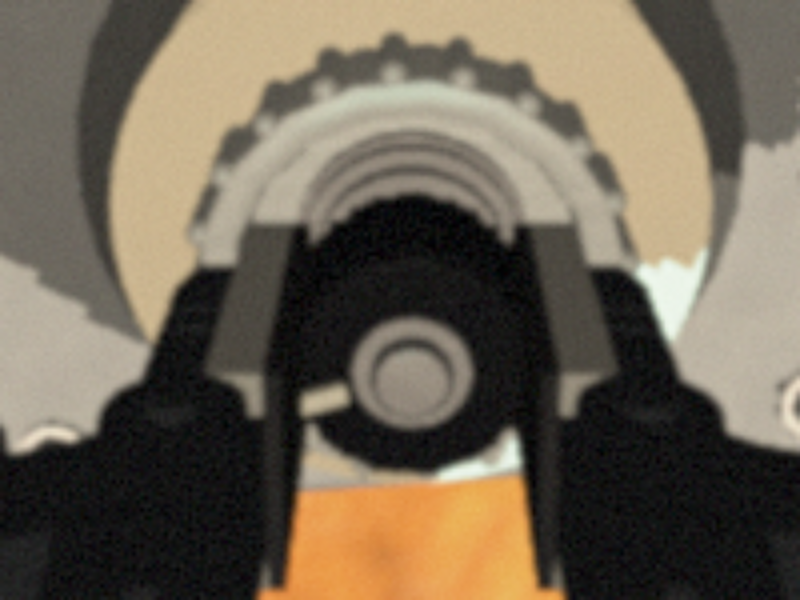

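```bash
python3 -c "
from h import *
avg(5)"
```

```text
t8.98 F [ 0.51  2.78 10.3 ] M [ 0.5162 -0.0437  0.0541] sdMz 0.048 j6 0.0378 sd 0.0000 pos [0.5001 0.0385 0.0645] q6 -36.13 yaw 26.91 w 0.0229
```

Call:
jog_arm(travel=[[0,0.0001,-6e-05],[0,0.0001,-6e-05],[0,0.0001,-3e-05],[0,0,-2e-05],[0,0,-1e-05]], dr=[[0,0,-0.1],[0,0,-0.1],[0,0,-0.06],[0,0,-0.03],[0,0,-0.01]])

```text
time_s: 9.45
position: [0.5003, 0.0386, 0.0644]
tool_rot: [[-0.167, 0.986, 0.003], [0.986, 0.167, 0.0], [-0.0, 0.003, -1.0]]
ft_force: [0.1, 2.8, 11.2]
grip_width: 0.0228
```

```bash
python3 -c "
from h import *
rd(4)"
```

```text
t9.45 F [ 0.1  2.8 11.2] Mz 0.119 j6 0.2806 v6 5.02 q6 -18.82
t9.50 F [ 0.2  1.7 11. ] Mz 0.078 j6 0.1801 v6 -1.72 q6 -18.83
t9.55 F [ 0.9  2.  11.1] Mz 0.050 j6 0.1955 v6 -0.57 q6 -18.89
t9.60 F [1.2 1.9 9.9] Mz 0.138 j6 0.0930 v6 -0.16 q6 -18.90
t9.80 F [ 0.38  2.14 10.43] M [ 0.3142 -0.1215  0.0524] sdMz 0.038 j6 0.0571 sd 0.0032 pos [0.5003 0.0386 0.0644] q6 -18.91 yaw 9.73 w 0.0228
```

Call:
jog_arm(travel=[[0,0.0001,-6e-05],[0,0.0001,-6e-05],[0,0,-3e-05],[0,0,-2e-05],[0,0,-1e-05]], dr=[[0,0,-0.1],[0,0,-0.1],[0,0,-0.06],[0,0,-0.03],[0,0,-0.01]])

```text
time_s: 10.27
position: [0.5006, 0.0387, 0.0642]
tool_rot: [[0.131, 0.991, 0.003], [0.991, -0.131, -0.0], [0.0, 0.003, -1.0]]
ft_force: [0.8, 1.3, 9.9]
grip_width: 0.0229
```

```bash
python3 -c "
from h import *
rd(4)"
```

```text
t10.27 F [0.8 1.3 9.9] Mz 0.131 j6 0.2867 v6 4.98 q6 -1.60
t10.32 F [ 1.8  0.9 10.2] Mz 0.110 j6 0.1864 v6 -1.71 q6 -1.62
t10.37 F [ 1.9  0.2 10.6] Mz 0.088 j6 0.2020 v6 -0.65 q6 -1.68
t10.42 F [ 2.3  1.2 10.4] Mz 0.046 j6 0.0994 v6 -0.09 q6 -1.69
t10.62 F [1.9  1.62 9.67] M [ 0.1755 -0.2466  0.0677] sdMz 0.006 j6 0.0635 sd 0.0033 pos [0.5006 0.0386 0.0643] q6 -1.70 yaw -7.46 w 0.0231
```

Call:
jog_arm(travel=[[0,0,-1e-05],[0,0,-1e-05],[0,0,0],[0,0,0],[0,0,0],[0,0,0]], dr=[[0,0,-0.02],[0,0,-0.01],[0,0,-0.006],[0,0,-0.004],[0,0,-0.003],[0,0,-0.002]])

```text
time_s: 11.17
position: [0.5006, 0.0387, 0.0642]
tool_rot: [[0.174, 0.985, 0.004], [0.985, -0.174, -0.0], [0.001, 0.003, -1.0]]
ft_force: [2.1, 1.8, 10.2]
grip_width: 0.0228
```

```bash
python3 -c "
from h import *
rd(4)"
```

```text
t11.17 F [ 2.1  1.8 10.2] Mz 0.162 j6 0.1008 v6 1.23 q6 0.88
t11.22 F [2.6 0.2 9.3] Mz 0.088 j6 0.1194 v6 -0.24 q6 0.89
t11.27 F [ 1.7  0.7 10.1] Mz 0.083 j6 0.1314 v6 -0.04 q6 0.88
t11.32 F [ 2.1  1.3 10.2] Mz 0.140 j6 0.1122 v6 0.04 q6 0.87
t11.52 F [ 1.97  1.47 10.21] M [ 0.1831 -0.3033  0.123 ] sdMz 0.015 j6 0.1059 sd 0.0005 pos [0.5006 0.0386 0.0642] q6 0.88 yaw -10.03 w 0.0227
```

Bite has been passed: torque rose from roughly 0.03 to 0.12–0.15 N m, and I put its start at yaw 65 ± 12°. Half a turn past that is yaw ≈ −115°, which fits in this same grip.

Call:
jog_arm(travel=[[0,0,-6e-05],[0,0,-6e-05],[0,0,-6e-05],[0,0,-7e-05],[0,0,-6e-05],[0,0,-4e-05],[0,0,-2e-05],[0,0,-1e-05],[0,0,0],[0,0,0],[0,0,0],[0,0,0]], dr=[[0,0,-0.1],[0,0,-0.1],[0,0,-0.1],[0,0,-0.1],[0,0,-0.1],[0,0,-0.05],[0,0,-0.02],[0,0,-0.01],[0,0,-0.006],[0,0,-0.004],[0,0,-0.003],[0,0,-0.002]])

```text
time_s: 12.57
position: [0.5011, 0.0384, 0.064]
tool_rot: [[0.696, 0.718, 0.005], [0.718, -0.696, -0.0], [0.003, 0.004, -1.0]]
ft_force: [4.0, 0.5, 10.0]
grip_width: 0.0227
```

```bash
python3 -c "
from h import *
rd(4)
im=snap('wrist','w7.png')
cv2.imwrite('pics/w7b.png',cv2.resize(im['color'][200:350,180:380,::-1],(800,600)))"
```

```text
t12.57 F [ 4.   0.5 10. ] Mz 0.044 j6 0.1096 v6 1.24 q6 34.97
t12.62 F [ 3.2  0.5 10. ] Mz 0.136 j6 0.1244 v6 -0.26 q6 34.98
t12.67 F [2.6 0.1 9.1] Mz 0.183 j6 0.1375 v6 -0.23 q6 34.97
t12.72 F [ 2.5 -0.6  8.2] Mz 0.130 j6 0.1188 v6 0.01 q6 34.97
t12.92 F [3.12 0.26 9.26] M [ 0.0024 -0.5364  0.1194] sdMz 0.019 j6 0.1127 sd 0.0005 pos [0.5011 0.0384 0.064 ] q6 34.96 yaw -44.12 w 0.0230
```

View pics/w7b.png

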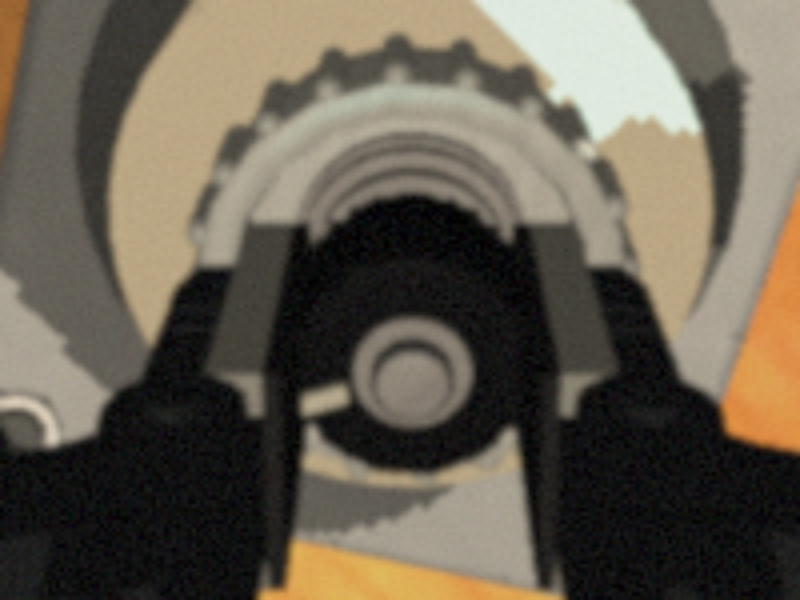

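Call:
jog_arm(travel=[[-0.0001,0,-6e-05],[0,0,-6e-05],[0,0,-6e-05],[0,0,-7e-05],[0,0,-6e-05],[0,0,-4e-05],[0,0,-2e-05],[0,0,-1e-05],[0,0,0],[0,0,0],[0,0,0],[0,0,0]], dr=[[0,0,-0.1],[0,0,-0.1],[0,0,-0.1],[0,0,-0.1],[0,0,-0.1],[0,0,-0.05],[0,0,-0.02],[0,0,-0.01],[0,0,-0.006],[0,0,-0.004],[0,0,-0.003],[0,0,-0.002]])

```text
time_s: 14.02
position: [0.5013, 0.038, 0.0637]
tool_rot: [[0.979, 0.204, 0.005], [0.204, -0.979, -0.001], [0.005, 0.002, -1.0]]
ft_force: [4.0, -1.8, 9.4]
grip_width: 0.0231
```

```bash
python3 -c "
from h import *
rd(4)"
```

```text
t14.02 F [ 4.  -1.8  9.4] Mz 0.134 j6 0.1231 v6 1.31 q6 69.06
t14.07 F [ 4.1 -2.7  8.7] Mz 0.130 j6 0.1376 v6 -0.30 q6 69.07
t14.12 F [ 3.2 -1.9  9.5] Mz 0.100 j6 0.1509 v6 -0.11 q6 69.06
t14.17 F [ 4.5 -1.8  9.1] Mz 0.073 j6 0.1322 v6 -0.10 q6 69.06
t14.37 F [ 4.19 -2.46  8.66] M [-0.4251 -0.6338  0.1365] sdMz 0.017 j6 0.1261 sd 0.0005 pos [0.5013 0.038  0.0637] q6 69.05 yaw -78.21 w 0.0229
```

Call:
jog_arm(travel=[[-0.0001,0.0001,-6e-05],[-0.0001,0,-6e-05],[0,0,-6e-05],[0,0,-7e-05],[0,0,-6e-05],[0,0,-4e-05],[0,0,-2e-05],[0,0,-1e-05],[0,0,0],[0,0,0],[0,0,0],[0,0,0]], dr=[[0,0,-0.1],[0,0,-0.1],[0,0,-0.1],[0,0,-0.1],[0,0,-0.1],[0,0,-0.08],[0,0,-0.02],[0,0,-0.01],[0,0,-0.006],[0,0,-0.004],[0,0,-0.003],[0,0,-0.002]])

```text
time_s: 15.42
position: [0.5013, 0.0375, 0.0633]
tool_rot: [[0.913, -0.407, 0.006], [-0.407, -0.913, -0.002], [0.006, -0.0, -1.0]]
ft_force: [4.0, -5.6, 9.4]
grip_width: 0.0231
```

```bash
python3 -c "
from h import *
rd(4)
im=snap('wrist','w8.png')
cv2.imwrite('pics/w8b.png',cv2.resize(im['color'][200:350,180:380,::-1],(800,600)))"
```

```text
t15.42 F [ 4.  -5.6  9.4] Mz 0.171 j6 0.1194 v6 1.33 q6 104.88
t15.47 F [ 3.9 -5.6  9.4] Mz 0.174 j6 0.1407 v6 -0.26 q6 104.88
t15.52 F [ 3.2 -5.9  8.5] Mz 0.098 j6 0.1539 v6 -0.10 q6 104.87
t15.57 F [ 4.6 -6.3  8.9] Mz 0.116 j6 0.1363 v6 0.00 q6 104.87
t15.77 F [ 3.99 -5.69  9.05] M [-1.0463 -0.5696  0.1111] sdMz 0.020 j6 0.1303 sd 0.0006 pos [0.5013 0.0375 0.0634] q6 104.87 yaw -114.01 w 0.0227
```

View pics/w8b.png

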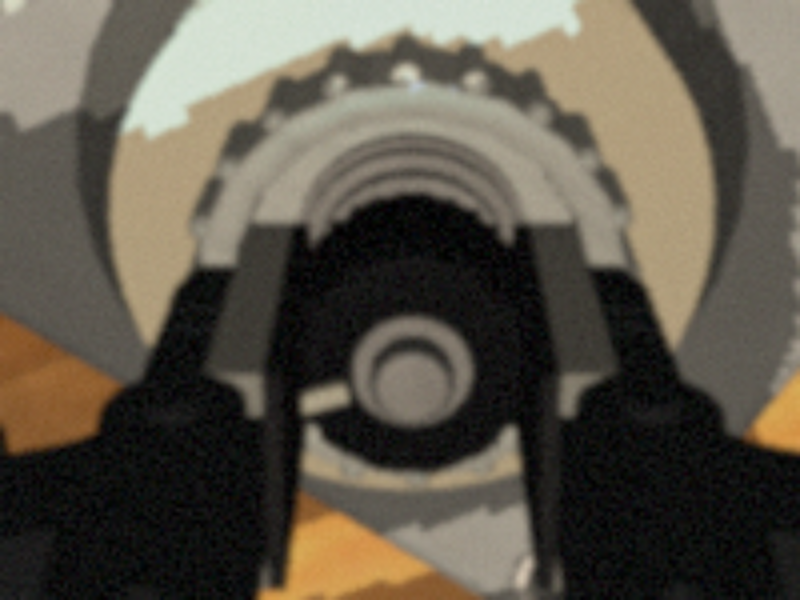

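Call:
jog_arm(travel=[[0,0,0],[0,0,-1e-05],[0,0,0],[0,0,-1e-05],[0,0,0]], dr=[[0,0,-0.008],[0,0,-0.008],[0,0,-0.008],[0,0,-0.008],[0,0,-0.008]])

```text
time_s: 16.28
position: [0.5013, 0.0375, 0.0633]
tool_rot: [[0.896, -0.443, 0.006], [-0.443, -0.896, -0.002], [0.006, -0.0, -1.0]]
ft_force: [4.0, -6.5, 8.8]
grip_width: 0.0228
```

```bash
python3 -c "
from h import *
rd(4)"
```

```text
t16.28 F [ 4.  -6.5  8.8] Mz 0.137 j6 0.0144 v6 5.39 q6 107.18
t16.33 F [ 3.6 -5.7  9.3] Mz 0.152 j6 0.1254 v6 -0.90 q6 107.21
t16.38 F [ 3.8 -6.5  9.1] Mz 0.101 j6 0.2112 v6 -0.38 q6 107.18
t16.43 F [ 4.4 -6.3  9.1] Mz 0.090 j6 0.1477 v6 -0.09 q6 107.17
t16.63 F [ 3.1  -6.28  9.75] M [-1.104  -0.5926  0.1247] sdMz 0.030 j6 0.1233 sd 0.0023 pos [0.5012 0.0375 0.0633] q6 107.16 yaw -116.31 w 0.0226
```

Call:
jog_arm(travel=[[0.0002,-0.0004,0],[0.0002,-0.0004,0],[0,0,0],[0,0,0]], dr=[[0,0,0],[0,0,0],[0,0,0],[0,0,0]])

```text
time_s: 17.02
position: [0.5013, 0.0374, 0.0633]
tool_rot: [[0.896, -0.443, 0.005], [-0.443, -0.896, -0.001], [0.005, -0.001, -1.0]]
ft_force: [3.0, -2.5, 10.5]
grip_width: 0.0227
```

Call:
jog_arm(travel=[[0,0,0],[0,0,0],[0,0,0],[0,0,0],[0,0,0],[0,0,0]], dr=[[0,0,0],[0,0,0],[0,0,0],[0,0,0],[0,0,0],[0,0,0]], jaw=0.048)

```text
time_s: 17.52
position: [0.4993, 0.0379, 0.0619]
tool_rot: [[0.896, -0.443, -0.001], [-0.443, -0.896, 0.0], [-0.001, 0.0, -1.0]]
ft_force: [0.3, -0.8, -0.3]
grip_width: 0.048
```

```bash
python3 -c "
from h import *
avg(3)
im=snap('wrist','w9.png')
cv2.imwrite('pics/w9b.png',cv2.resize(im['color'][200:350,180:380,::-1],(800,600)))"
```

```text
t17.62 F [-0.06 -0.18 -0.46] M [-0.0161  0.0171 -0.0027] sdMz 0.025 j6 0.0001 sd 0.0001 pos [0.4994 0.0379 0.0619] q6 107.09 yaw -116.32 w 0.0481
```

View pics/w9b.png

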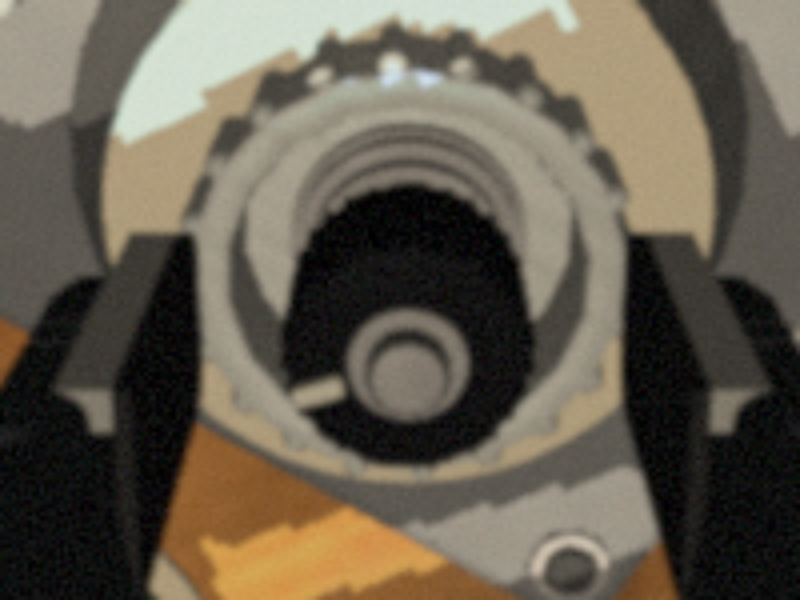

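Call:
jog_arm(travel=[[0,0,0.01],[0,0,0.02],[0,0,0.03],[0,0,0.03],[0,0,0.03],[0,0,0.03],[0,0,0.03],[-0.02,0.03,0],[-0.02,0.03,0],[-0.02,0.03,0],[-0.02,0.03,0],[-0.02,0.03,0],[-0.02,0.03,0],[-0.02,0.03,0],[-0.02,0.03,0],[-0.02,0.03,0],[-0.02,0.03,0],[0,0,0],[0,0,0]], dr=[[0,0,0],[0,0,0],[0,0,0],[0,0,0],[0,0,0],[0,0,0],[0,0,0],[0,0,0],[0,0,0],[0,0,0],[0,0,0],[0,0,0],[0,0,0],[0,0,0],[0,0,0],[0,0,0],[0,0,0],[0,0,0],[0,0,0]])

```text
time_s: 19.3
position: [0.2984, 0.3388, 0.242]
tool_rot: [[0.898, -0.44, -0.0], [-0.44, -0.898, -0.0], [0.0, 0.0, -1.0]]
ft_force: [1.0, -0.6, -1.2]
grip_width: 0.0481
```

Run:
```python
from h import *
t=snap('top','t9.png'); s=snap('side','s9.png')
a=cv2.imread('pics/top0.png'); b=cv2.imread('pics/t9.png')
c=lambda m:cv2.resize(m[205:325,265:385],(400,400),interpolation=2)
cv2.imwrite('pics/cmp.png',np.hstack([c(a),c(b)])); cv2.imwrite('pics/t9f.png',b)
# objects: centroid compare
for nm,roi in [('green',(262,325,230,288)),('tags',(180,228,255,315)),('sciss',(190,295,340,432))]:
    y0,y1,x0,x1=roi; d=cv2.absdiff(a[y0:y1,x0:x1],b[y0:y1,x0:x1]); print(nm,d.mean(),cv2.phaseCorrelate(np.float32(cv2.cvtColor(a[y0:y1,x0:x1],6)),np.float32(cv2.cvtColor(b[y0:y1,x0:x1],6))))
# polar rotation of collar ring in the top picture
def pol(m,c,r0,r1):
    g=cv2.cvtColor(m,6).astype(np.float32); p=cv2.warpPolar(g,(60,720),c,60*1.0,cv2.INTER_CUBIC); return p[:,r0:r1]
for c,(r0,r1),n in [(proj(t,[.5,.0375,.06]),(10,18),'collar'),(proj(t,[.5,.0375,.041]),(19,23),'spool')]:
    p=pol(a,tuple(map(float,c)),r0,r1);q=pol(b,tuple(map(float,c)),r0,r1)
    k=[(float(np.corrcoef(p.ravel(),np.roll(q,s,0).ravel())[0,1]),s/2) for s in range(-360,360)]
    print(n,sorted(k)[::-1][:5])
```

```text
green 0.7763181901112935 ((-0.008843334813406045, 0.02835188888107254), 0.9955774591614802)
tags 0.8099537037037037 ((0.03012381294447053, -0.004845131237118494), 0.9820864636037084)
sciss 0.8277777777777777 ((0.03941719104048502, 0.032784706231339555), 1.0054124941888414)
collar [(0.9950932570617186, 0.0), (0.9931949568186554, -0.5), (0.9924083736525778, 0.5), (0.9873194387723009, -1.0), (0.9857506007143199, 1.0)]
spool [(0.9719525477662456, 0.0), (0.9577230265004617, 0.5), (0.9576605888080242, -0.5), (0.92247590211235, -1.0), (0.922382074276064, 1.0)]
```

View pics/cmp.png

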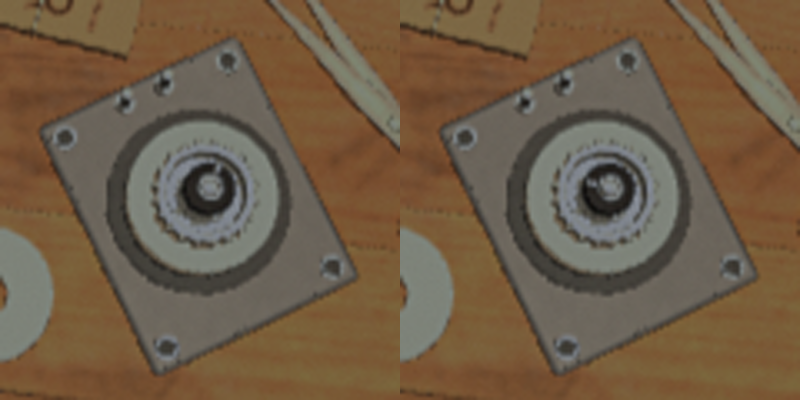

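View pics/t9f.png

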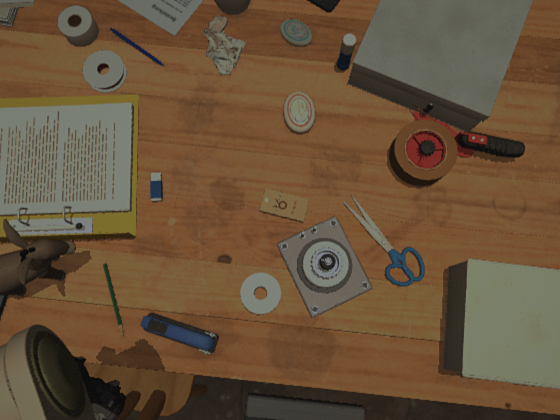

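```bash
python3 -c "
from h import *
print(close_job())"
```

```text
the job is handed in; nothing more can be done
None
```

I turned the brake knob clockwise about 262° in a single 80 N pinch, let go and backed the arm away. I handed the job in at about 19 s of the 72 s allowed. That leaves the knob roughly half a turn past the bite, but I only know the bite point to about ±12°.

**Bite point:** I placed it by feel, where the torque began to climb, about 84° (0.23 turn) after the start. The knob ended about 178° past that.

**What checked out:**
- **No slip:** the white rib kept its place between the pads throughout and stayed there when the jaws opened.
- **Spool and collar:** the before and after top views match best at 0° rotation for both. Both look nearly the same all round, so the picture test alone is not absolute.
- **Other things:** the green ribbon, scissors and tags moved less than 0.05 pixel. Contact forces stayed near 11 N, and the robot was touching nothing at the end.

**What disagreed:** the torque read while holding still rose only from 0.11 to 0.13 N m, below the 0.14 to 0.22 N m described. I put this down to the pinch relaxing at slow speed, but could not confirm it, so I set the half turn by angle rather than by torque.

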